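# Pin the stowage bar for the drive

## Task

Before the lab drives off, lock the box of pipette tips into its stowage bracket. Swing the hinged steel bar in as far as it goes, so that it pushes the box back against the rail and the eye at its end lies between the two ears of the yoke; then put the long pin (the one with the tall knob) down through the upper ear, the eye and the lower ear until its knob sits flat on the upper ear, and let go. The eye floats a few millimetres along the bar and the sprung buffer pushes it back out of line, so feel for it with the pin through the upper ear and lever it across to the lower hole, without forcing the pin; leave the short pin in its block and everything else where it stands.

Things in the scene. Friction and masses are not known exactly. Their poses are not given: they have to be found in the camera images.
- bracket: Stowage bracket screwed down on the worktop: aluminium base plate 137 x 250 x 6 mm with hinge post, yoke and back rail. Origin on the worktop midway between hinge post and yoke; x points to the back rail (away from the robot), y from hinge post to yoke, z up. In the middle of the rail (34 mm high) is a rubber stop, its face at x = 99.5 mm; low lips at y = +-69 mm. Nothing on it is over 71 mm high.
- hinge (a point): On the hinge axis of the bar, at worktop height (bracket x 0, y -95 mm). The post is vertical, 58 mm high.
- bar (a joint): Angle of the hinged steel bar, rad. 0: in line with the yoke's holes; grows as its end swings out towards the robot; starts 0.4 to 0.75; hard stop at -0.0105. On edge, z 28 to 52 mm: flat, 8 mm thick, then from 126 to 162 mm from the hinge a jaw 16 mm thick. The stiff hinge (0.35 N m) stays where left. Pushed right in (8 to 14 N at the jaw) and let go, it springs back to 0.01 to 0.025.
- jaw (a point): Centre of the jaw's end face at its top edge, z 52 mm, 162 mm from the hinge. From the jaw a flat steel tongue, 13 mm wide, z 36 to 44 mm, reaches on to its eye, nominally 190 mm from the hinge: ring 26 mm across, hole 11.5 mm. The tongue floats along the bar, up to 4.5 mm either way (2 N moves it), and is left anywhere; its place is not reported. The ear hides most of it.
- yoke_top (a point): Centre of the upper ear's hole at the ear's top face, 54 mm above the worktop (bracket x 0, y +95 mm); axes as the bracket's. The steel yoke's two round-ended ears, radius 18 mm, are 8 mm thick and open to the robot's side; behind them, 17 to 35 mm off, is their post, no higher. Upper ear z 46 to 54 mm, hole 18.5 mm: the slim pin can wander 4.2 mm to any side in it.
- lower_ear (a point): Centre of the lower ear's 11.5 mm hole at that ear's top face, 34 mm above the worktop, straight below yoke_top. The ear is 8 mm thick, 20 mm free below it; 12 mm free between the ears, for the eye. Taking the eye from where the sprung buffer (4 N/mm) holds it into line takes 4 to 8 N sideways.
- tip_box: Closed pipette tip box with clear pink lid, 90 x 125 x 64 mm, about 0.25 kg, loose on the base plate between bar and back rail, 2 to 11 mm short of the rail. Origin: centre of its underside. The rubber-faced buffer in the middle of the bar pushes it home; its origin then lies about 57 mm behind the bar line (bracket x).
- long_pin: The pin for this yoke: black ribbed knob, 24 mm in diameter, 24 mm high, on a stepped steel shank of 32 mm: a shoulder 17 mm thick and 8 mm long under the knob that fits the upper ear, then 24 mm of 10 mm thickness, its end chamfered to 8.6 mm. 0.12 kg. Origin: centre of the tip, z up to the knob (knob z 32 to 56 mm). Seated, the origin is 32 mm below yoke_top.
- short_pin: A shorter pin for another bracket, in the other hole of the pin block: low knob, 22 mm in diameter and 12 mm high, shank only 20 mm. Origin at its tip. Leave it there.
- pin_block: Grey plastic block screwed to the worktop, 46 x 112 mm, 42 mm high, on a thin flange; origin at the centre of its underside, z up. Its two 18.5 mm holes are at y = +-28 mm; a pin stands upright in each, its knob resting on the block's top (the long pin's knob spans z 42 to 66 mm). Which pin is in which hole varies.
- bottle: Bystander: small brown reagent bottle with black cap, 44 mm wide, 88 mm high. Origin: centre of its underside.
- beaker: Bystander: empty clear plastic beaker, 75 mm wide, 93 mm high. Origin: centre of its underside.
- bench_timer: Bystander: white bench timer lying flat, 68 x 62 x 19 mm. Origin: centre of its underside.
Things that resemble listed ones, but are neither listed nor needed, are in the scene too. Leave any green look-alike of the tip_box alone.

How it is judged:
On the way, in this order (a step that is already met when the one before it is completed fails the run):
1. the bar is swung in, its eye between the ears, before the pin is brought there (value of joint bar below 0.032 rad and distance between long_pin and yoke_top above 0.05 m), for 0.3 s.
2. the long pin stands through the upper ear and in the eye (value of joint bar below 0.032 rad and z of long_pin in the frame of yoke_top below -0.0135 m and horizontal distance between long_pin and yoke_top below 0.007 m), for 0.1 s.
At the end, for the whole second after the job is handed in: The long pin is home: knob within 1.5 mm of the upper ear, tip within 2.5 mm of the hole axis, upright to 0.06 rad, at rest; bar held in (below 0.014 rad); tip box upright, its origin over 54.5 mm behind the bar line; short pin moved less than 15 mm (z of long_pin in the frame of yoke_top below -0.0305 m and horizontal distance between long_pin and yoke_top below 0.0025 m and angle between long_pin's own z axis and vertical below 0.06 rad and value of joint bar below 0.014 rad and x of tip_box in the frame of bracket above 0.0545 m and angle between tip_box's own z axis and vertical below 0.05 rad and linear speed of long_pin below 0.01 m/s and distance of short_pin from where it was at the start of the episode below 0.015 m); the robot touches nothing.
It fails at once if the pin is forced: pressed on the bracket or its bar with over 40 N (contact force between long_pin and bracket above 40 N).
It fails at once if the bottle, the beaker or the timer is moved by over 15 mm (distance of any of bottle, beaker, bench_timer from where it was at the start of the episode above 0.015 m).
It fails at once if the tip box is tipped by over 0.2 rad (angle between tip_box's own z axis and vertical above 0.2 rad).
It also fails if it takes over 61 s, if anything falls off the work surface, if the arm or the gripper's body presses on something with over 40 N, if the wrist force passes 120 N, or if a joint passes its speed limit or range.

## Robot

A 6-joint arm with a two-finger parallel gripper is mounted at the origin on a cart in front of the work surface, level with it; the furniture and walls round the work are solid. World frame = base frame: x ahead of the robot, y to its left, z up, the work surface at z = 0. Lengths are in m, angles in rad, forces in N, time in s.
With the tool pointing down it reaches from about 0.375 to 0.825 m from the base axis. Payload 5.5 kg.
Tool frame: the origin (TCP) lies between the finger pads; the fingertips stand 17 mm ahead of it and the grasp point (between the pads) lies 2 mm behind it; z points along the fingers, y is the line along which they close (so a half turn about z gives the same grasp; the last joint's range is limited). The gripper opens to 85 mm and grips with 20 to 120 N. Pads are 22 mm wide; open, the fingers measure 114 mm over their backs; the gripper's body (76 mm by 85 mm) begins 54 mm behind the grasp point. The pads swing forward as they close: fully open they stand 13 mm farther back than shut.
Start: joints at [-1.282, 0.314, -0.047, 1.21, 0, 1.571], TCP at [0.171, -0.575, 0.248] pointing down, gripper open.
Joint ranges: [-2.67, 2.67], [-0.69, 1.73], [-1.03, 1.25], [-2.08, 2.16], [-1.42, 1.45], [-3.14, 3.14]. Speed limits (rad/s): [2.39, 2.39, 3.01, 3.14, 3.14, 3.14].

## Interface

Orientations are given as a unit quaternion [w, x, y, z].
In Python, from bench import ctrl gives the robot as it stands.
- The arm moves only by the tool jog_arm, never from a script. Its argument "motion" is a list of rows, each a list of 3 entries, a list of its own where there are three numbers: the shift along the tool's x, y, z in mm, then the turn, a rotation vector about the tool's x, y, z in degrees, then the closure, from 0 (fully open) to 1 (shut). A call has 1 to 8 rows; each row shifts and turns the commanded pose from where the row before left it, along the tool's axes as they then stand; what a row does not reach is not made up. A row lasts 1/8 s, in which the tool goes at most 62.5 mm and 10.7 degrees, less where a joint would pass 70% of its speed; a pose out of reach is approached as far as the arm can. A call with a gripper value outside its range is refused whole. The fingers move at their own pace and stop on an object; the grip force is fixed at half the most. Time passes only in rows, so rows that do not move let the fingers close. It gives the time, the measured TCP pose, the force, the opening and the grip force at its end, in the units of the state.
- ctrl.get_state(): the state, without advancing time (a new reading comes with each control period).
- ctrl.read_camera(name): name is "scene" or "top"; returns the picture (420x560x3 uint8, red, green, blue); there is no depth.
- ctrl.calibration(name): a dict with "fovy" (degrees; the focal length in pixels is half the picture's height over the tangent of half this angle, whatever the lens; pixels are square), "cx", "cy" (the principal point, pixels), "T" (4x4, takes a point from camera to world coordinates). Camera axes: x right, y up, looking along -z (the intrinsics and any distortion apply to the point x, -y, -z); pixel columns grow to the right and rows downward; lengths in m; the calibration is good to about 2 mm. A picture is of the moment at which its call begins. calibration takes no time and is no camera call.
- ctrl.close_job(): hands the job in; it is judged then, once.
The state is a dict: "clock": time; "qpos": joint angles; "dq": joint speeds; "joint_torque": joint torques, N m; "eef_pos": TCP position; "tcp_rot": TCP orientation; "contact_force": force on the tool from outside, world axes, zero at the start; "wrist_torque": the same for the moment, N m; "grip_width": finger opening in m; "grip_force": force on a finger pad.
Only numpy, scipy, OpenCV 4.12 (cv2) and the standard library are available. Lean on these libraries where they do the work, as an engineer would, in place of code of your own. Each camera call takes 0.05 s, during which the arm holds its last target. There are 200 camera calls.

## Working session

There is one attempt and no reset: what is moved stays moved. The work goes in short steps, Python scripts to look and compute and a tool call to move; the robot and the scene stay as the last step left them, time stands still between calls to the robot, and variables do not carry over. Pictures are saved under pics/ and viewed, at most 12 in all, crops included, and the job is handed in when it is done.

Besides the shell and the picture viewer there is one more tool, called after "Request:" as name(argument=value, ...) on one line, values as JSON. jog_arm: Moves the arm, as the interface text tells. Its arguments: {"type":"object","properties":{"motion":{"type":"array"}},"required":["motion"]}

```bash
ls; mkdir -p pics; python3 - <<'E'
from bench import ctrl
import cv2
for n in("scene","top"):
    c=ctrl.calibration(n); print(n,c)
    cv2.imwrite(f"pics/{n}0.png",cv2.cvtColor(ctrl.read_camera(n),cv2.COLOR_RGB2BGR))
print(ctrl.get_state())
E
```

```text
pics
scene {'fovy': 56.04955251233262, 'cx': 271.17907179232344, 'cy': 210.7737283971097, 'T': array([[-0.77957192,  0.26979195, -0.56522556, -0.03996197],
       [-0.62625471, -0.34806162,  0.69760887,  0.79720326],
       [-0.00852406,  0.89781146,  0.44029755,  0.53301725],
       [ 0.        ,  0.        ,  0.        ,  1.        ]])}
top {'fovy': 42.84530281856944, 'cx': 276.91368456801075, 'cy': 211.2034388546373, 'T': array([[ 0.37490233,  0.89263744, -0.25029311,  0.20791817],
       [-0.92703956,  0.35899772, -0.10825102, -0.06223539],
       [-0.00677426,  0.27261518,  0.96209931,  1.37779767],
       [ 0.        ,  0.        ,  0.        ,  1.        ]])}
{'clock': 0.1, 'qpos': array([-1.28203007e+00,  3.14187990e-01, -4.79846783e-02,  1.21019718e+00,
       -1.75730657e-05,  1.57081873e+00]), 'dq': array([-8.75038174e-06, -3.64971164e-04,  2.43452441e-03, -4.36338415e-04,
       -6.94644607e-05, -8.23613327e-04]), 'joint_torque': array([ 3.53458527e-04, -5.40768600e+01,  3.40540445e+01,  1.11655288e-02,
       -4.59541968e-05, -5.12217042e-06]), 'eef_pos': array([ 0.17071486, -0.57468207,  0.24749872]), 'tcp_rot': array([-7.77310111e-04,  9.89596155e-01,  1.43870880e-01, -1.21904718e-04]), 'contact_force': array([0.01186915, 0.48400415, 0.72069651]), 'wrist_torque': array([ 0.02188142, -0.00270813, -0.02225781]), 'grip_force': 0.0, 'grip_width': 0.08573187512345853}
```

View pics/scene0.png

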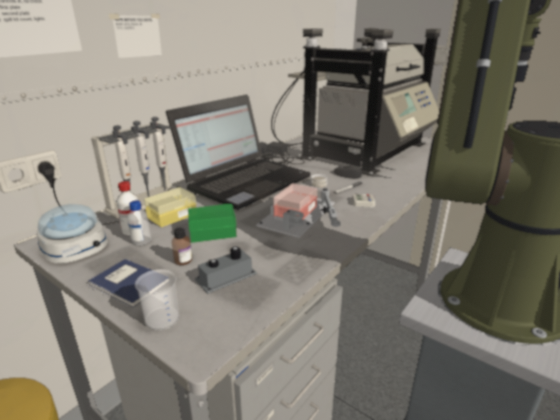

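View pics/top0.png

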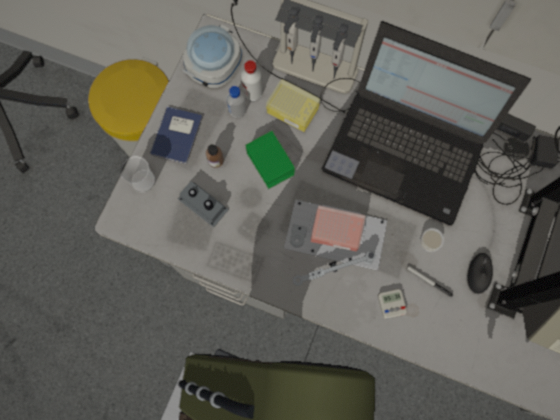

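The scene view shows the pin block at about (226,268) and the bracket at (295,205). In the top view the block is at (203,198), the pink box at (338,227) and the bar at (340,264). I'll enlarge both in the top view.

```bash
cat > h.py <<'E'
import numpy as np, cv2
from bench import ctrl
def f(c): return 210/np.tan(np.radians(c["fovy"]/2))
def ray(n,u,v,z):
    c=ctrl.calibration(n);T=c["T"];k=f(c)
    d=T[:3,:3]@np.array([(u-c["cx"])/k,-(v-c["cy"])/k,-1]);o=T[:3,3]
    return o+d*(z-o[2])/d[2]
def proj(n,p):
    c=ctrl.calibration(n);T=c["T"];k=f(c)
    q=T[:3,:3].T@(np.array(p)-T[:3,3]);return np.array([c["cx"]-k*q[0]/q[2],c["cy"]+k*q[1]/q[2]])
def grab(n,name):
    im=cv2.cvtColor(ctrl.read_camera(n),cv2.COLOR_RGB2BGR);cv2.imwrite(f"pics/{name}.png",im);return im
def crop(im,u0,v0,w,h,s,name):
    o=cv2.resize(im[v0:v0+h,u0:u0+w],None,fx=s,fy=s,interpolation=cv2.INTER_CUBIC)
    o=cv2.convertScaleAbs(o,alpha=1.4)
    for i in range(0,w,10): cv2.putText(o,str(u0+i),(i*s,8),0,.3,(0,255,255));cv2.line(o,(i*s,8),(i*s,13),(0,255,255))
    for j in range(0,h,10): cv2.putText(o,str(v0+j),(0,j*s+4),0,.3,(0,255,255))
    cv2.imwrite(f"pics/{name}.png",o)
E
python3 - <<'E'
from h import *
im=cv2.imread("pics/top0.png")
crop(im,280,192,114,94,6,"a");crop(im,170,170,70,60,6,"b")
a=cv2.imread("pics/a.png");b=cv2.imread("pics/b.png")
s=cv2.imread("pics/scene0.png");crop(s,240,170,130,95,6,"c")
crop(s,190,235,75,60,6,"d")
E
```

```text
(no output)
```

View pics/a.png

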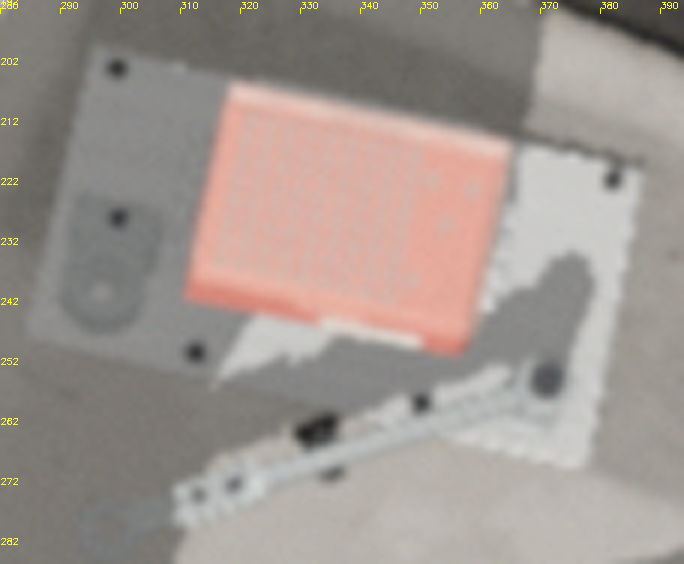

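View pics/b.png

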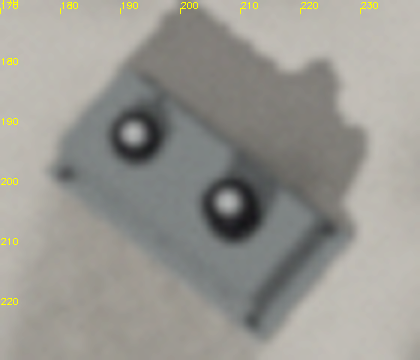

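View pics/c.png

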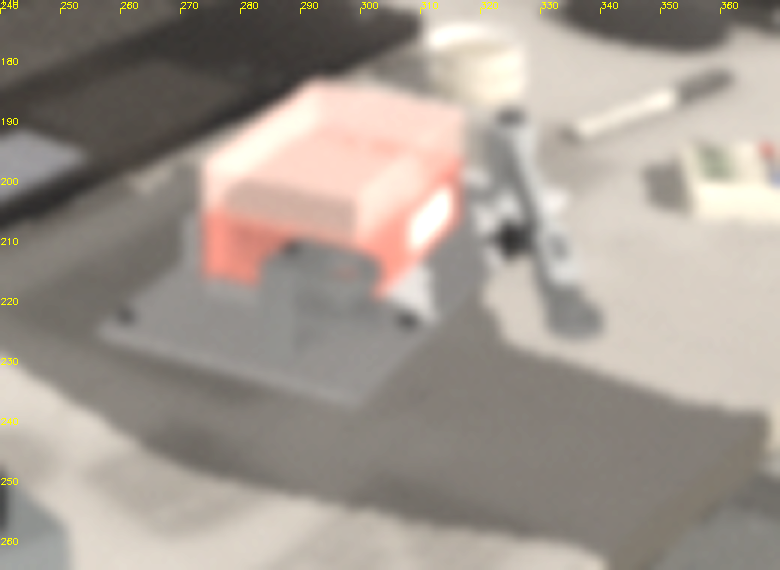

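Bracket crop (top view): hinge post at about (371.2,255.3), upper-ear hole at (297,240.3), bar end ring at (298,280). Block crop: knobs at about (192.5,192) and (208,204). The scene crop shows the bar swung out, with the buffer at (325,209).

```bash
python3 - <<'E'
from h import *
np.set_printoptions(precision=4,suppress=True)
R=lambda u,v,z:ray("top",u,v,z)
A=lambda x,y:(280+x/6,192+y/6)
hi=R(371.2,255.3,.058);yo=R(*A(102,290),.054);eye=R(*A(107,530),.044)
print("hinge",hi,"yoke",yo,"eye",eye,"dist h-y .19:",np.hypot(*(yo-hi)[:2]),"h-e .19",np.hypot(*(eye-hi)[:2]))
cor=[R(*A(*p),.006) for p in((95,45),(645,170),(590,468),(30,335))]
print("plate corners",cor,[np.linalg.norm(cor[i]-cor[i-1]) for i in range(4)])
y=(yo-hi)[:2];y/=np.linalg.norm(y)
x=np.array([y[1],-y[0]]);print("y",y,"x",x,"yaw",np.degrees(np.arctan2(x[1],x[0])))
c=(cor[0]-cor[1])[:2];c/=np.linalg.norm(c);print("plate y",c)
d=(eye-hi)[:2];print("bar angle",np.arctan2(-(d@x),d@y))
box=[R(*A(*p),.064) for p in((232,85),(512,145),(466,335),(190,285))];bc=np.mean(box,0)
print("box",bc,[np.linalg.norm(box[i]-box[i-1]) for i in range(4)],"in bracket",(bc[:2]-(hi+yo)[:2]/2)@np.c_[x,y])
for n,(u,v) in dict(k1=(192.7,192.5),k2=(208.5,205)).items():
    for zz,l in((.066,"long"),(.054,"short")):
        p=R(u,v,zz);print(n,l,p,"scene px",proj("scene",p))
for q in ((128,70),(160,240),(345,225),(265,340),(55,150)): print("blk",R(170+q[0]/6,170+q[1]/6,.042))
for n,p in dict(hinge=hi,yoke=yo,eye=eye).items(): print(n,proj("scene",p))
E
```

```text
hinge [ 0.533  -0.1755  0.058 ] yoke [0.5002 0.0108 0.054 ] eye [ 0.408  -0.0279  0.044 ] dist h-y .19: 0.18921688987009047 h-e .19 0.19340805855136822
plate corners [array([0.6139, 0.0573, 0.006 ]), array([ 0.6507, -0.1889,  0.006 ]), array([ 0.5163, -0.2098,  0.006 ]), array([0.4805, 0.0352, 0.006 ])] [np.float64(0.13529600373964545), np.float64(0.24895363742770757), np.float64(0.13609353304823965), np.float64(0.24760711501669214)]
y [-0.1731  0.9849] x [0.9849 0.1731] yaw 9.967508558934071
plate y [-0.1479  0.989 ]
bar angle 0.5285943831405481
box [ 0.5685 -0.0742  0.064 ] [np.float64(0.08938073346431814), np.float64(0.12097477597297061), np.float64(0.08515135065562614), np.float64(0.11658350960513437)] in bracket [ 0.0525 -0.0009]
k1 long [0.5147 0.3054 0.066 ] scene px [216.0884 255.8367]
k1 short [0.5175 0.3088 0.054 ] scene px [214.4681 260.6939]
k2 long [0.4992 0.2539 0.066 ] scene px [237.4274 248.3681]
k2 short [0.5018 0.2568 0.054 ] scene px [235.937  253.0485]
blk [0.5463 0.3279 0.042 ]
blk [0.4806 0.2827 0.042 ]
blk [0.5168 0.2111 0.042 ]
blk [0.4568 0.2225 0.042 ]
blk [0.5008 0.3422 0.042 ]
hinge [325.4249 189.0607]
yoke [299.131  214.7064]
eye [336.0538 222.4816]
```

View pics/d.png

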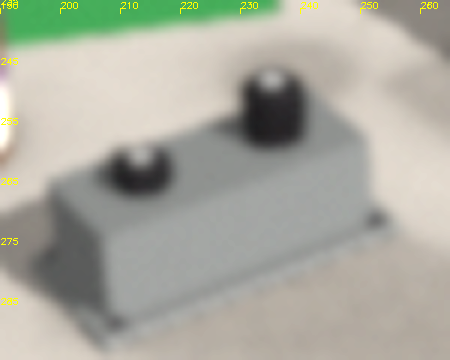

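The scene crop settles it: the tall knob is the right one at (235,247), k2 in the top view. The short pin is at (212,260). First I move closed fingers to the robot's side of the bar.

Request:
jog_arm(motion=[[[0,0,0],[0,0,7.5],1],[[35,-49,0],[0,0,0],1],[[35,-49,0],[0,0,0],1],[[35,-49,0],[0,0,0],1],[[35,-49,0],[0,0,0],1],[[35,-49,0],[0,0,0],1],[[35,-49,0],[0,0,0],1],[[35,-49,0],[0,0,0],1]])

```text
clock: 1.1
eef_pos: [0.3593, -0.1961, 0.2482]
tcp_rot: [0.0, 0.997, 0.079, 0.0]
contact_force: [0.9, 0.6, -0.4]
grip_width: 0.0
grip_force: 0.0
```

```bash
cat >> h.py <<'E'
from scipy.spatial.transform import Rotation as Ro
O=np.array([.517,-.082]);YAW=np.radians(9.0)
def br(x,y,z): # bracket mm -> world
    c,s=np.cos(YAW),np.sin(YAW);return np.array([O[0]+(c*x-s*y)/1e3,O[1]+(s*x+c*y)/1e3,z/1e3])
def inbr(p):
    c,s=np.cos(YAW),np.sin(YAW);d=(np.array(p)[:2]-O)*1e3;return np.array([c*d[0]+s*d[1],-s*d[0]+c*d[1],p[2]*1e3])
def rel(p):
    st=ctrl.get_state();w,x,y,z=st["tcp_rot"];return Ro.from_quat([x,y,z,w]).inv().apply(np.array(p)-st["eef_pos"])*1e3
def show():
    st=ctrl.get_state();w,x,y,z=st["tcp_rot"];M=Ro.from_quat([x,y,z,w]).as_matrix()
    print("t",st["clock"],"p",st["eef_pos"].round(4),"br",inbr(st["eef_pos"]).round(1),"yaw",np.degrees(np.arctan2(M[1,0],M[0,0])).round(2),"tilt",M[:2,2].round(4),"F",st["contact_force"].round(1),"q",st["qpos"].round(2),"w",st["grip_width"])
E
python3 -c "
from h import *
show();print(rel(br(-104,6,120)),rel(br(-104,6,47)))"
```

```text
t 1.1 p [ 0.3593 -0.1961  0.2482] br [-173.6  -88.   248.2] yaw 9.02 tilt [ 0.0003 -0.0001] F [ 0.9  0.6 -0.4] q [-0.5  -0.05 -0.46  1.15  0.    2.48] w 1.8411031117058393e-05
[ 69.63754591 -93.97875568 128.24523098] [ 69.61687385 -93.9865891  201.24522763]
```

Request:
jog_arm(motion=[[[23,-31,42],[0,0,0],1],[[23,-31,43],[0,0,0],1],[[24,-32,43],[0,0,0],1],[[0,0,40],[0,0,0],1],[[0,0,33],[0,0,0],1],[[0,0,0],[0,0,0],1]])

```text
clock: 1.85
eef_pos: [0.4106, -0.0933, 0.0453]
tcp_rot: [-0.001, 0.997, 0.079, -0.003]
contact_force: [-0.4, 0.1, -0.7]
grip_width: -0.0001
grip_force: 0.0
```

```bash
python3 -c "
from h import *
show();im=grab('top','t1');crop(im,270,190,120,100,6,'t1c')"
```

```text
t 1.85 p [ 0.4106 -0.0933  0.0453] br [-106.8    5.5   45.3] yaw 9.07 tilt [-0.0056  0.0012] F [-0.4  0.1 -0.7] q [-0.22  0.18 -0.73  0.66 -0.    2.76] w -0.00012050865576586914
```

View pics/t1c.png

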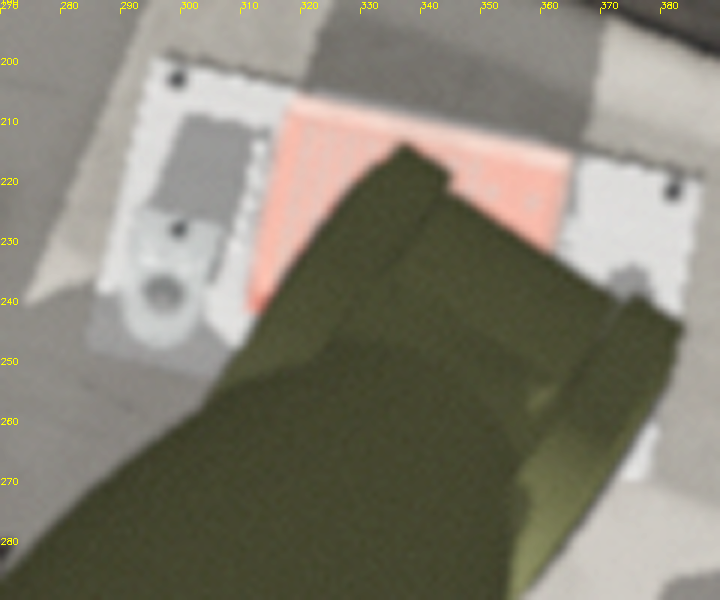

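Request:
jog_arm(motion=[[[12,-5,0],[0,0,0],1],[[12,-5,0],[0,0,0],1],[[12,-5,0],[0,0,0],1],[[12,-5,0],[0,0,0],1],[[10,-6,0],[0,0,0],1],[[10,-6,0],[0,0,0],1],[[6,-5,0],[0,0,0],1]])

```text
clock: 2.78
eef_pos: [0.481, -0.0454, 0.0471]
tcp_rot: [0.0, 0.997, 0.079, -0.0]
contact_force: [-1.1, -2.1, 0.9]
grip_width: -0.0003
grip_force: 1.2
```

```bash
python3 -c "
from h import *
show()"
```

```text
t 2.775 p [ 0.481  -0.0454  0.0471] br [-29.8  41.8  47.1] yaw 9.06 tilt [-0.0002 -0.0001] F [-1.1 -2.1  0.9] q [-0.09  0.28 -0.6   0.69 -0.    2.89] w -0.00032762082834656114
```

Request:
jog_arm(motion=[[[3,0,0],[0,0,0],1],[[3,0,0],[0,0,0],1],[[2,0,0],[0,0,0],1],[[2,0,0],[0,0,0],1]])

```text
clock: 3.28
eef_pos: [0.4898, -0.0441, 0.0471]
tcp_rot: [-0.0, 0.997, 0.079, -0.0]
contact_force: [-3.6, 1.6, -0.1]
grip_width: 0.0
grip_force: 1.9
```

```bash
python3 -c "
from h import *
show()"
```

```text
t 3.275 p [ 0.4898 -0.0441  0.0471] br [-20.9  41.7  47.1] yaw 9.04 tilt [-0.001   0.0007] F [-3.6  1.6 -0.1] q [-0.09  0.29 -0.58  0.7   0.    2.89] w 3.560174521084516e-05
```

Request:
jog_arm(motion=[[[2,0,0],[0,0,0],1],[[2,0,0],[0,0,0],1],[[0,0,0],[0,0,0],1]])

```text
clock: 3.65
eef_pos: [0.4936, -0.0435, 0.0471]
tcp_rot: [-0.0, 0.997, 0.079, -0.001]
contact_force: [-5.4, 2.8, 1.2]
grip_width: 0.0
grip_force: 2.7
```

Request:
jog_arm(motion=[[[2,0,0],[0,0,0],1],[[0,0,0],[0,0,0],1]])

```text
clock: 3.9
eef_pos: [0.4947, -0.0433, 0.0471]
tcp_rot: [-0.0, 0.997, 0.079, -0.001]
contact_force: [-9.0, 2.6, 5.2]
grip_width: 0.0002
grip_force: 4.1
```

Request:
jog_arm(motion=[[[2,0,0],[0,0,0],1],[[0,0,0],[0,0,0],1]])

```text
clock: 4.15
eef_pos: [0.4958, -0.0431, 0.0471]
tcp_rot: [-0.0, 0.997, 0.079, -0.002]
contact_force: [-11.0, 1.2, 8.2]
grip_width: -0.0
grip_force: 5.5
```

Request:
jog_arm(motion=[[[2,0,0],[0,0,0],1],[[0,0,0],[0,0,0],1]])

```text
clock: 4.4
eef_pos: [0.4964, -0.0431, 0.0468]
tcp_rot: [0.0, 0.997, 0.079, -0.003]
contact_force: [-14.6, 1.1, 11.0]
grip_width: -0.0001
grip_force: 7.2
```

Request:
jog_arm(motion=[[[2,0,0],[0,0,0],1],[[0,0,0],[0,0,0],1]])

```text
clock: 4.65
eef_pos: [0.4965, -0.0433, 0.0465]
tcp_rot: [0.001, 0.997, 0.078, -0.005]
contact_force: [-19.1, -2.0, 13.9]
grip_width: -0.0002
grip_force: 9.6
```

Request:
jog_arm(motion=[[[-12,0,0],[0,0,0],1],[[-30,0,0],[0,0,0],1],[[0,0,-40],[0,0,0],0.3],[[0,0,-50],[0,0,0],0.3],[[-10,-40,0],[0,0,-10],0.3],[[-10,-50,0],[0,0,-10],0.3],[[0,-40,0],[0,0,-10],0.3],[[0,-30,0],[0,0,-10],0.3]])

```text
clock: 5.65
eef_pos: [0.382, 0.0926, 0.1384]
tcp_rot: [0.001, 0.908, 0.418, 0.002]
contact_force: [0.6, -0.1, 0.3]
grip_width: 0.06
grip_force: 0.0
```

```bash
python3 -c "
from h import *
show();im=grab('top','t2');crop(im,280,190,110,95,6,'t2c')
for u in (207.5,208.5):
  print(ray('top',u,204.2,.066))
print(proj('scene',ray('top',208,204,.066)))"
```

```text
t 5.65 p [0.382  0.0926 0.1384] br [-106.   193.6  138.4] yaw 49.41 tilt [0.005  0.0007] F [ 0.6 -0.1  0.3] q [ 0.24  0.   -0.68  0.88 -0.    2.52] w 0.059974941786351946
[0.50016937 0.25716839 0.066     ]
[0.50112497 0.25479166 0.066     ]
[236.09787913 248.50499951]
```

View pics/t2c.png

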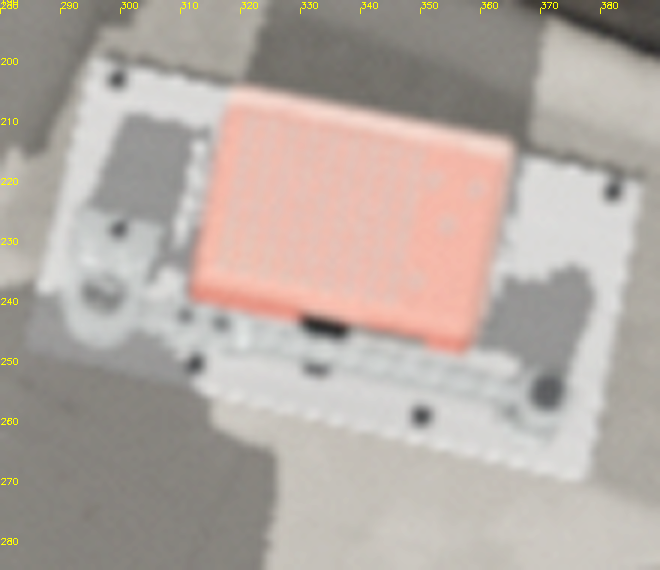

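The bar is in line with the yoke and the box is pushed back. The ear hole is at about (297,239). Next, the long pin.

```bash
python3 -c "
from h import *
print('yoke',ray('top',297,239,.054),inbr(ray('top',297,239,.054)),'hinge',ray('top',280+547/6,190+391/6,.058),'old',ray('top',371.2,255.3,.058))
st=ctrl.get_state();d=np.array([.5005,.256])-st['eef_pos'][:2];a=np.radians(72)
x=np.array([np.cos(a),np.sin(a)]);y=np.array([x[1],-x[0]]);print('shift after turn',d@x*1e3,d@y*1e3)
print(ray('top',170+133/6,170+131/6,.054))
im=cv2.imread('pics/top0.png')
g=im.max(2)<60
for (u0,u1,v0,v1) in((183,200,182,200),(200,217,194,213)):
  vv,uu=np.nonzero(g[v0:v1,u0:u1]);print(uu.mean()+u0,vv.mean()+v0,len(uu),uu.min()+u0,uu.max()+u0,vv.min()+v0,vv.max()+v0)
"
```

```text
yoke [0.50345403 0.01207669 0.054     ] [ 1.33763479 95.0375049  54.        ] hinge [ 0.53327674 -0.17535814  0.058     ] old [ 0.53298773 -0.17554734  0.058     ]
shift after turn 191.44702246755463 64.93719277973142
[0.51861282 0.31079712 0.054     ]
193.0408163265306 192.10204081632654 49 189 197 188 196
208.93055555555554 204.30555555555554 72 204 213 199 209
```

Request:
jog_arm(motion=[[[0,0,0],[0,0,-7.5],0.3],[[0,0,0],[0,0,-7.5],0.3],[[0,0,0],[0,0,-7.6],0.3],[[48,16,0],[0,0,0],0.3],[[48,16,0],[0,0,0],0.3],[[48,16,0],[0,0,0],0.3],[[48,18,0],[0,0,0],0.3],[[0,0,20],[0,0,0],0.3]])

```text
clock: 6.7
eef_pos: [0.5096, 0.2567, 0.1193]
tcp_rot: [0.001, 0.81, 0.586, 0.005]
contact_force: [-1.1, 0.2, -0.3]
grip_width: 0.0601
grip_force: 0.0
```

```bash
python3 -c "
from h import *
show();print(rel([.5015,.256,.0625]))
im=grab('scene','s3');i2=grab('top','t3');crop(im,190,215,75,80,6,'s3c');crop(i2,170,160,70,80,6,'t3c')
cv2.imwrite('pics/st3.png',np.hstack([cv2.imread('pics/s3c.png')[:480],cv2.imread('pics/t3c.png')[:480,:350]]))"
```

```text
t 6.7 p [0.5096 0.2567 0.1193] br [ 45.7 335.7 119.3] yaw 71.72 tilt [0.0091 0.0041] F [-1.1  0.2 -0.3] q [ 0.47  0.33 -0.32  0.9  -0.    2.36] w 0.06006739066754153
[-3.62867962 -7.85448588 56.70288792]
```

View pics/st3.png

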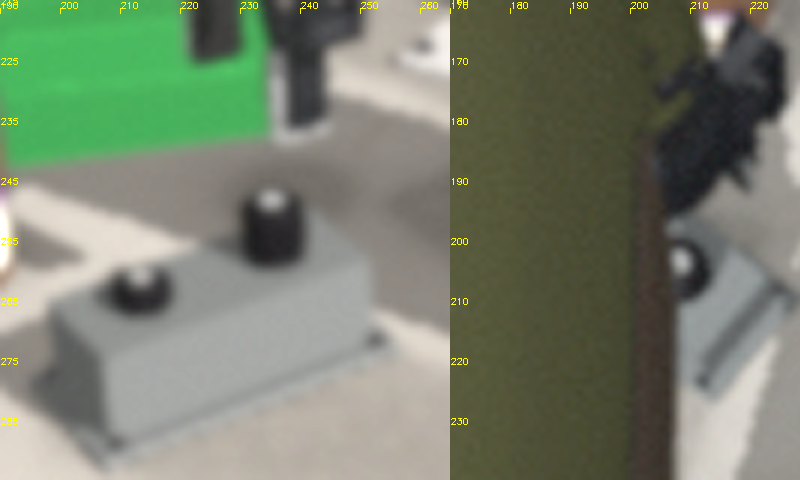

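The fingers straddle the tall knob, whose top is at scene (234,247). Descending.

Request:
jog_arm(motion=[[[0,0,12],[0,0,0],0.3],[[0,0,0],[0,0,0],0.3]])

```text
clock: 7.05
eef_pos: [0.5032, 0.2519, 0.1049]
tcp_rot: [0.0, 0.811, 0.585, -0.0]
contact_force: [-1.2, 0.1, -0.0]
grip_width: 0.0595
grip_force: 0.0
```

```bash
python3 -c "
from h import *
show();print(rel([.5015,.256,.0625]));print('tips px',proj('scene',ctrl.get_state()['eef_pos']),proj('scene',[.5015,.256,.066]))"
```

```text
t 7.05 p [0.5032 0.2519 0.1049] br [ 38.6 332.  104.9] yaw 71.6 tilt [-0.0005 -0.0004] F [-1.2  0.1 -0. ] q [ 0.46  0.34 -0.35  0.88 -0.    2.36] w 0.059462841562039986
[ 3.33406266 -2.91838076 42.41007376]
tips px [235.89522275 232.40359484] [236.0402081  248.41621749]
```

Request:
jog_arm(motion=[[[4,-2.5,14],[0,0,0],0.3],[[0,0,14],[0,0,0],0.3],[[0,0,14],[0,0,0],0.3],[[0,0,0],[0,0,0],0.3],[[0,0,0],[0,0,0],1],[[0,0,0],[0,0,0],1],[[0,0,0],[0,0,0],1],[[0,0,0],[0,0,0],1]])

```text
clock: 8.05
eef_pos: [0.5026, 0.2575, 0.064]
tcp_rot: [-0.0, 0.811, 0.585, 0.0]
contact_force: [-3.0, 0.6, 6.5]
grip_width: 0.0218
grip_force: 58.6
```

```bash
python3 -c "
from h import *
show()"
```

```text
t 8.05 p [0.5026 0.2575 0.064 ] br [ 38.9 337.6  64. ] yaw 71.65 tilt [0.0004 0.0008] F [-3.   0.6  6.5] q [ 0.47  0.39 -0.39  0.79  0.    2.36] w 0.021813872187787898
```

Request:
jog_arm(motion=[[[0,0,-15],[0,0,0],1],[[0,0,-25],[0,0,0],1],[[0,0,-30],[0,0,0],1],[[0,0,0],[0,0,0],1]])

```text
clock: 8.55
eef_pos: [0.5047, 0.2581, 0.1364]
tcp_rot: [0.001, 0.811, 0.585, 0.003]
contact_force: [0.1, -0.3, -1.2]
grip_width: 0.0217
grip_force: 58.8
```

```bash
python3 -c "
from h import *
show()
im=grab('scene','s4');crop(im,190,190,75,90,8,'s4c')"
```

```text
t 8.55 p [0.5047 0.2581 0.1364] br [ 41.  337.8 136.4] yaw 71.64 tilt [0.0052 0.0022] F [ 0.1 -0.3 -1.2] q [ 0.47  0.32 -0.31  0.94 -0.    2.36] w 0.021738446570355747
```

View pics/s4c.png

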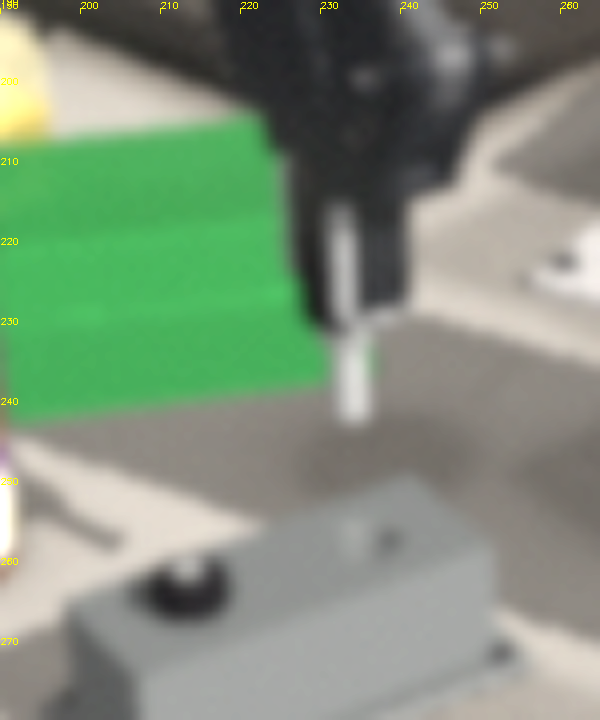

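The long pin hangs upright in the gripper, tip at about (233.4,242.3). The short pin is still in its hole at (212,263).

```bash
python3 -c "
from h import *
st=ctrl.get_state();p=st['eef_pos'];show()
t=ray('scene',233.4,242.2,p[2]-.054);a=np.radians(71.6);print(t,(t-p)[:2]*1e3@np.array([[np.cos(a),np.sin(a)],[np.sin(a),-np.cos(a)]]).T, proj('scene',p-[0,0,.054]))
tgt=np.array([.5030,.0120]);d=tgt-p[:2];print(d, d@[np.cos(a),np.sin(a)],d@[np.sin(a),-np.cos(a)],np.hypot(*tgt))
"
```

```text
t 8.6 p [0.5036 0.2576 0.1347] br [ 39.9 337.5 134.7] yaw 71.64 tilt [0.0028 0.0011] F [-0.4 -0.3 -2.2] q [ 0.47  0.32 -0.31  0.94 -0.    2.36] w 0.021728858545485313
[0.50745235 0.25728275 0.08066732] [0.92274408 3.77623672] [234.55813129 242.80217895]
[-0.0005779  -0.24559915] -0.23322555338478168 0.07697477667092607 0.5031431207916889
```

Request:
jog_arm(motion=[[[0,0,0],[0,0,-9.2],1],[[0,0,0],[0,0,-9.1],1],[[0,0,0],[0,0,-9.1],1],[[-48,-8,0],[0,0,0],1],[[-49,-8,0],[0,0,0],1],[[-49,-8,0],[0,0,0],1],[[-49,-8,0],[0,0,0],1],[[-47,-7,0],[0,0,0],1]])

```text
clock: 9.6
eef_pos: [0.5009, 0.0104, 0.1322]
tcp_rot: [-0.001, 0.649, 0.761, -0.001]
contact_force: [0.5, -0.4, -0.7]
grip_width: 0.0217
grip_force: 58.9
```

Request:
jog_arm(motion=[[[0,0,0],[0,0,0],1],[[0,0,0],[0,0,0],1]])

```text
clock: 9.85
eef_pos: [0.5014, 0.0121, 0.1325]
tcp_rot: [-0.001, 0.649, 0.76, -0.0]
contact_force: [-0.2, 0.2, -0.6]
grip_width: 0.0219
grip_force: 58.9
```

```bash
python3 -c "
from h import *
show();print(rel([.503,.012,.054+.054]))
im=grab('scene','s5');i2=grab('top','t5');crop(im,255,165,80,70,6,'s5c');crop(i2,275,190,70,70,6,'t5c')
cv2.imwrite('pics/st5.png',np.hstack([cv2.imread('pics/s5c.png')[:420,:450],cv2.imread('pics/t5c.png')[:420,:350]]))"
```

```text
t 9.85 p [0.5014 0.0121 0.1325] br [ -0.7  95.4 132.5] yaw 99.01 tilt [-0.0014  0.0004] F [-0.2  0.2 -0.6] q [ 0.02  0.21 -0.46  0.9   0.    1.44] w 0.021945401712635274
[-0.39718528  1.56110192 24.48540093]
```

View pics/st5.png

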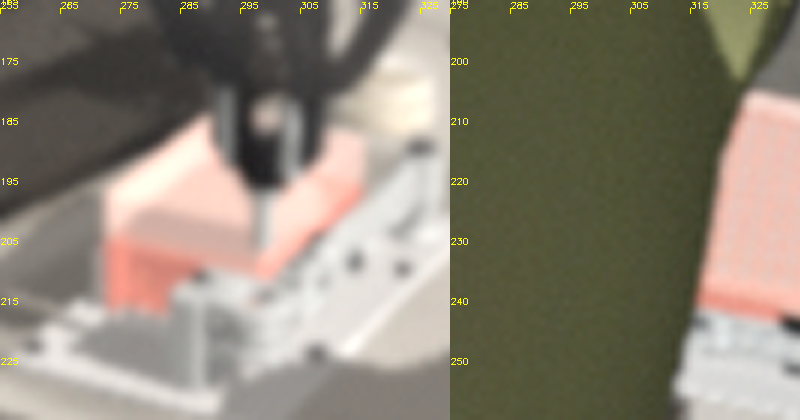

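The pin hangs over the yoke, tip at about (298.7,206.7) in the scene view. Going down in steps, reading the force.

Request:
jog_arm(motion=[[[0,0,9],[0,0,0],1],[[0,0,9],[0,0,0],1],[[0,0,0],[0,0,0],1]])

```text
clock: 10.32
eef_pos: [0.5011, 0.0125, 0.1141]
tcp_rot: [-0.001, 0.649, 0.761, -0.001]
contact_force: [-0.1, -0.1, -0.7]
grip_width: 0.0219
grip_force: 58.9
```

Request:
jog_arm(motion=[[[0,0,4],[0,0,0],1],[[0,0,3],[0,0,0],1],[[0,0,0],[0,0,0],1]])

```text
clock: 10.7
eef_pos: [0.5019, 0.0121, 0.1081]
tcp_rot: [-0.0, 0.649, 0.761, -0.0]
contact_force: [0.6, -0.6, -1.4]
grip_width: 0.0217
grip_force: 58.9
```

Request:
jog_arm(motion=[[[0,0,2],[0,0,0],1],[[0,0,1],[0,0,0],1],[[0,0,0],[0,0,0],1]])

```text
clock: 11.08
eef_pos: [0.502, 0.012, 0.1052]
tcp_rot: [-0.0, 0.649, 0.761, -0.0]
contact_force: [0.5, 0.3, -1.3]
grip_width: 0.0214
grip_force: 58.9
```

Request:
jog_arm(motion=[[[0,0,2],[0,0,0],1],[[0,0,1],[0,0,0],1],[[0,0,0],[0,0,0],1]])

```text
clock: 11.45
eef_pos: [0.5019, 0.0121, 0.1022]
tcp_rot: [-0.0, 0.649, 0.761, -0.0]
contact_force: [0.3, 0.5, -1.1]
grip_width: 0.022
grip_force: 58.9
```

Request:
jog_arm(motion=[[[0,0,2],[0,0,0],1],[[0,0,1],[0,0,0],1],[[0,0,0],[0,0,0],1]])

```text
clock: 11.82
eef_pos: [0.5019, 0.0121, 0.0992]
tcp_rot: [-0.0, 0.649, 0.761, -0.0]
contact_force: [-0.5, -0.2, -1.7]
grip_width: 0.0221
grip_force: 58.9
```

Request:
jog_arm(motion=[[[0,0,2],[0,0,0],1],[[0,0,0],[0,0,0],1]])

```text
clock: 12.08
eef_pos: [0.5023, 0.0121, 0.0978]
tcp_rot: [0.0, 0.649, 0.761, 0.0]
contact_force: [-1.6, 0.3, 3.3]
grip_width: 0.022
grip_force: 59.4
```

Request:
jog_arm(motion=[[[0,-1,0],[0,0,0],1],[[0,-1,0],[0,0,0],1],[[0,0,0.5],[0,0,0],1]])

```text
clock: 12.45
eef_pos: [0.5013, 0.0119, 0.0976]
tcp_rot: [0.001, 0.649, 0.761, 0.001]
contact_force: [1.0, -0.2, 8.6]
grip_width: 0.0216
grip_force: 59.4
```

Request:
jog_arm(motion=[[[0,-1,0],[0,0,0],1],[[0,-1,0],[0,0,0],1],[[0,0,0],[0,0,0],1]])

```text
clock: 12.82
eef_pos: [0.5009, 0.0118, 0.0978]
tcp_rot: [0.002, 0.649, 0.761, 0.002]
contact_force: [6.2, 1.3, 2.6]
grip_width: 0.0216
grip_force: 59.0
```

Request:
jog_arm(motion=[[[0,1.5,0],[0,0,0],1],[[0,1.5,0],[0,0,0],1],[[1,0,0],[0,0,0],1],[[0,0,0],[0,0,0],1]])

```text
clock: 13.32
eef_pos: [0.5014, 0.0125, 0.0975]
tcp_rot: [0.001, 0.649, 0.761, -0.0]
contact_force: [1.3, -1.4, 9.5]
grip_width: 0.0219
grip_force: 60.0
```

Request:
jog_arm(motion=[[[1,0,0],[0,0,0],1],[[0.5,0,0],[0,0,0],1],[[0,0,0],[0,0,0],1]])

```text
clock: 13.7
eef_pos: [0.5012, 0.0134, 0.0975]
tcp_rot: [0.001, 0.649, 0.761, -0.001]
contact_force: [1.1, -2.8, 8.6]
grip_width: 0.0219
grip_force: 59.9
```

Request:
jog_arm(motion=[[[0,0,-3],[0,0,0],1],[[1.5,0.8,0],[0,0,0],1],[[0,0,1],[0,0,0],1],[[0,0,1.5],[0,0,0],1],[[0,0,0],[0,0,0],1]])

```text
clock: 14.32
eef_pos: [0.5018, 0.0159, 0.0973]
tcp_rot: [0.0, 0.649, 0.761, 0.0]
contact_force: [4.2, -3.2, 0.6]
grip_width: 0.022
grip_force: 59.3
```

Request:
jog_arm(motion=[[[0,0,-2.5],[0,0,0],1],[[-4,0,0],[0,0,0],1],[[0,0,1],[0,0,0],1],[[0,0,1.5],[0,0,0],1],[[0,0,0],[0,0,0],1]])

```text
clock: 14.95
eef_pos: [0.5014, 0.0124, 0.0976]
tcp_rot: [-0.0, 0.649, 0.761, 0.0]
contact_force: [-1.6, 1.0, 6.2]
grip_width: 0.0217
grip_force: 60.4
```

Request:
jog_arm(motion=[[[0,0,-2.5],[0,0,0],1],[[3.7,0.3,0],[0,0,0],1],[[0,0,1],[0,0,0],1],[[0,0,1.5],[0,0,0],1],[[0,0,1.5],[0,0,0],1],[[0,0,0],[0,0,0],1]])

```text
clock: 15.7
eef_pos: [0.5019, 0.0157, 0.0958]
tcp_rot: [0.0, 0.649, 0.761, 0.0]
contact_force: [4.4, -1.8, -0.9]
grip_width: 0.0217
grip_force: 59.5
```

Request:
jog_arm(motion=[[[0,0,1.5],[0,0,0],1],[[0,0,1],[0,0,0],1],[[0,0,0],[0,0,0],1]])

```text
clock: 16.08
eef_pos: [0.5019, 0.0157, 0.0935]
tcp_rot: [0.0, 0.649, 0.761, 0.0]
contact_force: [2.6, -2.8, 3.3]
grip_width: 0.0217
grip_force: 59.8
```

Request:
jog_arm(motion=[[[0,0,1.5],[0,0,0],1],[[0,0,0.5],[0,0,0],1],[[0,0,0],[0,0,0],1]])

```text
clock: 16.45
eef_pos: [0.5019, 0.0157, 0.0915]
tcp_rot: [0.0, 0.649, 0.761, 0.0]
contact_force: [2.7, -2.0, 4.2]
grip_width: 0.0216
grip_force: 59.8
```

Request:
jog_arm(motion=[[[-1,1,0.5],[0,0,0],1],[[-1,1,0.5],[0,0,0],1],[[-1,1,0],[0,0,0],1],[[-0.6,1,0],[0,0,0],1],[[0,0,0],[0,0,0],1]])

```text
clock: 17.08
eef_pos: [0.5042, 0.0129, 0.0893]
tcp_rot: [-0.001, 0.649, 0.761, -0.001]
contact_force: [-5.2, 1.5, -1.9]
grip_width: 0.0218
grip_force: 59.4
```

```bash
python3 -c "
from h import *
show()"
```

```text
t 17.075 p [0.5042 0.0129 0.0893] br [ 2.2 95.8 89.3] yaw 99.05 tilt [-0.0037  0.0002] F [-5.2  1.5 -1.9] q [ 0.03  0.26 -0.5   0.81  0.    1.44] w 0.021844576542476523
```

Request:
jog_arm(motion=[[[0,0,1],[0,0,0],1],[[0,0,1],[0,0,0],1],[[0,0,0],[0,0,0],1]])

```text
clock: 17.45
eef_pos: [0.5051, 0.0128, 0.088]
tcp_rot: [-0.001, 0.649, 0.761, -0.001]
contact_force: [-4.6, 1.4, -0.6]
grip_width: 0.022
grip_force: 59.8
```

Request:
jog_arm(motion=[[[0,0,1],[0,0,0],1],[[0,0,1],[0,0,0],1],[[0,0,0],[0,0,0],1]])

```text
clock: 17.82
eef_pos: [0.5052, 0.0129, 0.0861]
tcp_rot: [-0.001, 0.649, 0.761, -0.0]
contact_force: [-4.6, 0.1, 0.4]
grip_width: 0.0217
grip_force: 59.8
```

Request:
jog_arm(motion=[[[0,0,1],[0,0,0],1],[[0,0,1],[0,0,0],1],[[0,0,0],[0,0,0],1]])

```text
clock: 18.2
eef_pos: [0.5053, 0.0127, 0.0841]
tcp_rot: [-0.0, 0.649, 0.761, -0.0]
contact_force: [-4.0, 1.1, 0.8]
grip_width: 0.0218
grip_force: 59.9
```

Request:
jog_arm(motion=[[[0,0,1],[0,0,0],1],[[0,0,1],[0,0,0],1],[[0,0,0],[0,0,0],1]])

```text
clock: 18.58
eef_pos: [0.5054, 0.0128, 0.0822]
tcp_rot: [-0.0, 0.649, 0.761, -0.0]
contact_force: [-4.0, -0.0, 0.4]
grip_width: 0.0219
grip_force: 59.9
```

Request:
jog_arm(motion=[[[0,0,1.5],[0,0,0],1],[[0,0,1.5],[0,0,0],1],[[0,0,0],[0,0,0],1]])

```text
clock: 18.95
eef_pos: [0.5054, 0.0128, 0.0791]
tcp_rot: [-0.0, 0.649, 0.761, -0.0]
contact_force: [-5.3, 1.3, 0.1]
grip_width: 0.0217
grip_force: 59.9
```

Request:
jog_arm(motion=[[[0,0,1],[0,0,0],1],[[0,0,1],[0,0,0],1],[[0,0,0],[0,0,0],1]])

```text
clock: 19.32
eef_pos: [0.5054, 0.0128, 0.0772]
tcp_rot: [-0.0, 0.649, 0.761, -0.0]
contact_force: [-4.5, 2.1, 0.4]
grip_width: 0.0218
grip_force: 59.9
```

Request:
jog_arm(motion=[[[0,0,1],[0,0,0],1],[[0,0,1],[0,0,0],1],[[0,0,0],[0,0,0],1]])

```text
clock: 19.7
eef_pos: [0.5055, 0.0129, 0.076]
tcp_rot: [-0.0, 0.649, 0.761, -0.0]
contact_force: [-9.0, 2.2, 10.0]
grip_width: 0.0216
grip_force: 61.1
```

Request:
jog_arm(motion=[[[0,0,1],[0,0,0],1],[[0,0,0],[0,0,0],1]])

```text
clock: 19.95
eef_pos: [0.5055, 0.0128, 0.076]
tcp_rot: [-0.0, 0.649, 0.761, -0.0]
contact_force: [-11.9, 0.8, 20.3]
grip_width: 0.022
grip_force: 62.0
```

Request:
jog_arm(motion=[[[0,-0.5,-1.5],[0,0,0],1],[[0,0,0],[0,0,0],0.6],[[0,0,0],[0,0,0],0.4],[[0,0,0],[0,0,0],0.35],[[0,0,0],[0,0,0],0.35],[[0,0,-15],[0,0,0],0.35],[[0,0,-35],[0,0,0],0.35],[[0,0,0],[0,0,0],0.35]])

```text
clock: 20.95
eef_pos: [0.5082, 0.0128, 0.1292]
tcp_rot: [0.002, 0.649, 0.761, 0.002]
contact_force: [-0.2, 0.3, -0.1]
grip_width: 0.0551
grip_force: 0.0
```

Request:
jog_arm(motion=[[[0,0,-40],[0,0,0],0.35],[[0,-50,-30],[0,0,0],0.35],[[0,-50,0],[0,0,0],0.35],[[50,0,0],[0,0,0],0.35],[[50,0,0],[0,0,0],0.35],[[50,0,0],[0,0,0],0.35],[[0,0,0],[0,0,0],0.35]])

```text
clock: 21.82
eef_pos: [0.3826, 0.1476, 0.196]
tcp_rot: [-0.0, 0.647, 0.762, 0.0]
contact_force: [-0.1, -0.5, -0.4]
grip_width: 0.0555
grip_force: 0.0
```

```bash
python3 -c "
from h import *
show()
im=grab('scene','s6');i2=grab('top','t6');crop(im,255,175,75,70,6,'s6c');crop(i2,285,200,58,70,6,'t6c')
cv2.imwrite('pics/st6.png',np.hstack([cv2.imread('pics/s6c.png')[:420,:450],cv2.imread('pics/t6c.png')[:420,:348]]))
print(proj('scene',[.5055,.0127,.078]),proj('scene',[.5055,.0127,.054]))"
```

```text
t 21.825 p [0.3826 0.1476 0.196 ] br [-96.8 247.8 196. ] yaw 99.36 tilt [0.0003 0.0007] F [-0.1 -0.5 -0.4] q [ 0.37 -0.01 -0.55  1.03  0.    1.78] w 0.055515395141515905
[297.31567523 206.40321232] [297.13238802 214.4178197 ]
```

View pics/st6.png

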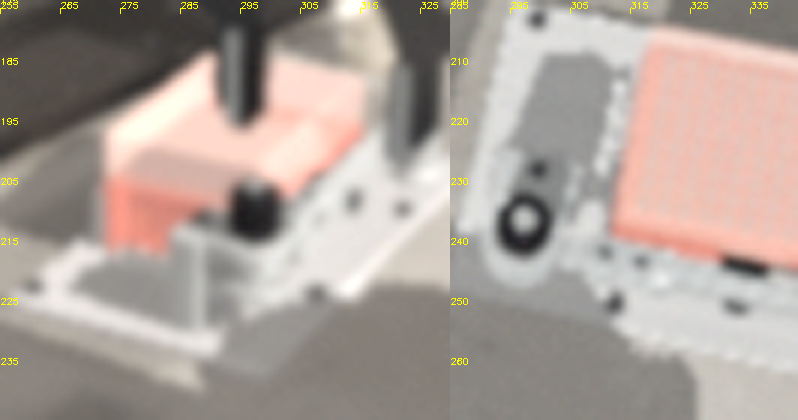

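The pin stands upright in the yoke. Its knob sits on the upper ear at scene (297,209), with its centre at top-view (297.5,236.5), and the gripper is clear, so I hand in the job.

```bash
python3 -c "
from bench import ctrl
print(ctrl.close_job())"
```

```text
the job is handed in; nothing more can be done
None
```

The bar is swung in, the long pin is seated through both ears and the eye with its knob on the upper ear, and the gripper is clear; I handed the job in at about 22 s, but no verdict came back.

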